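# Point the dispensing lever at the open beaker and start the pump

### The job

On the lab bench, four vessels stand under the four spouts of a dispensing manifold; three are already filled and capped, one is a beaker that is still open. With a fingertip, push the lever on top of the manifold round until its tip lines up with the spout over the open beaker, and only then press the pump's start button all the way down and let it go. Do not lift, shift or tip any of the vessels; finish clear of everything.

Things in the scene. Friction and masses are not known exactly. Their poses are not given: they have to be found in the camera images.
- lever (a joint): Angle (rad) of the black pointer lever about the manifold's upright axis; grows anticlockwise seen from above; limits -2.6, 2.6; starts between -0.5 and 0.5. At 0 it points along the manifold's -x (towards the robot, give or take 0.5 rad). Spouts 0 to 3 lie at -2.2, -1.1, 1.1 and 2.2. No spring or detent: friction (0.2 N m, about 2.7 N at 75 mm) keeps it where it is left.
- lever_tip (a point): Outer end of the lever, on its top face, 100 mm from the axis. The lever is a level bar 14 mm wide out to 78 mm from the axis, then 8 mm wide to the tip; 22 mm tall, underside 145 mm and top 167 mm above the bench. Push it on either side. Further than 50 mm from the axis nothing but the lever rises above 122 mm, all the way round.
- lever_hub (a point): On the lever's turning axis, 167 mm above the bench. Black round hub, 40 mm across, its top 169 mm high. Below it the manifold is a fixed aluminium column, 132 mm high, 90 mm across at its head and 124 mm at its foot.
- spout0 (a point): Point on top of one of the four fixed steel spouts (12 mm pipes running straight out from the column and drooping over a vessel 120 mm from the axis). This point is 100 mm from the axis and 120 mm above the bench: the lever's tip is right above it when the lever is lined up with this spout (lever at -2.2 rad).
- spout1 (a point): Point on top of one of the four fixed steel spouts (12 mm pipes running straight out from the column and drooping over a vessel 120 mm from the axis). This point is 100 mm from the axis and 120 mm above the bench: the lever's tip is right above it when the lever is lined up with this spout (lever at -1.1 rad).
- spout2 (a point): Point on top of one of the four fixed steel spouts (12 mm pipes running straight out from the column and drooping over a vessel 120 mm from the axis). This point is 100 mm from the axis and 120 mm above the bench: the lever's tip is right above it when the lever is lined up with this spout (lever at 1.1 rad).
- spout3 (a point): Point on top of one of the four fixed steel spouts (12 mm pipes running straight out from the column and drooping over a vessel 120 mm from the axis). This point is 100 mm from the axis and 120 mm above the bench: the lever's tip is right above it when the lever is lined up with this spout (lever at 2.2 rad).
- beaker: The open beaker: white plastic, open top, no cap, 68 mm across the rim, 85 mm high, 3 mm wall, loose. It stands under one of the four spouts (any of them), its centre about 120 mm from the lever's axis; origin at the centre of its underside, z up. Not to be lifted or shifted.
- jar_white: White jar 66 mm across, 85 mm high, white cap, paper label; loose, closed with a cap, already filled; origin at the centre of its underside, z up. Not to be lifted or shifted.
- jar_amber: Amber jar 62 mm across, 85 mm high, black cap, paper label; loose, closed with a cap, already filled; origin at the centre of its underside, z up. Not to be lifted or shifted.
- bottle_small: Grey narrow-necked bottle 54 mm across, 88 mm high, white cap; loose, closed with a cap, already filled; origin at the centre of its underside, z up. Not to be lifted or shifted.
- pump: Fixed white pump box, 150 x 110 mm (its x, y), 61 mm high, with a flat round grey pump-head cover (72 mm, 4 mm high) on the top's +x half and the start button on the other half; origin at the centre of its underside.
- start (a joint): Travel (m) of the pump's start button: 0 up, 0.006 fully down. Spring return; fully down takes about 5 N. It counts as pressed beyond 0.004.
- start_top (a point): Centre of the top of the start button, a grey 32 mm round push button in a black housing on the pump's top; pressed straight down.
Things that resemble listed ones, but are neither listed nor needed, are in the scene too. Of the things like the pump, leave any that is orange, pink or red; of the rest the larger one is meant.

How it is judged:
By the outcome, as a careful person would: the job done as asked, in the order asked, and still so for the second after the job is handed in, with the robot touching nothing.
It also fails if it takes over 48 s, if anything falls off the work surface, if the arm or the gripper's body presses on something with over 40 N, if the wrist force passes 120 N, or if a joint passes its speed limit or range.

### The arm

A 6-joint arm with a two-finger parallel gripper is mounted at the origin on the work surface. World frame = base frame: x ahead of the robot, y to its left, z up, the work surface at z = 0. Lengths are in m, angles in rad, forces in N, time in s.
With the tool pointing down it reaches from about 0.325 to 0.775 m from the base axis. Payload 5.5 kg.
Tool frame: the origin (TCP) lies between the finger pads; the fingertips stand ctrl.tip_extent ahead of it and the grasp point (between the pads) lies 8 mm behind it (ctrl.tip_extent is the distance from the TCP to the fingertips, in m); z points along the fingers, y is the line along which they close (so a half turn about z gives the same grasp; the last joint's range is limited). The gripper opens to 88 mm and grips with 3 to 60 N. Pads are 20 mm wide; open, the fingers measure 115 mm over their backs; the gripper's body (75 mm by 178 mm) begins 61 mm behind the grasp point.
Start: joints at [1.283, 0.091, 1.231, -0, 1.82, -0.057], TCP at [0.137, 0.584, 0.234] pointing down, gripper open.
Joint ranges: [-2.87, 2.87], [-0.86, 2.18], [0.17, 2.46], [-1.51, 4.65], [0.06, 2.69], [-2.65, 2.65]. Speed limits (rad/s): [2.57, 2.57, 3.01, 3.14, 3.14, 3.14].

### API

Orientations are given as a 3x3 rotation matrix whose columns are the frame's x, y, z axes.
In Python, from workcell import ctrl, eyes gives the robot as it stands. The module is installed in compiled form; this text tells all that it offers.
- The arm moves only by the shell command python3 -m handwheel 'ROWS' [OPENING] [FORCE]. ROWS is JSON, one flat list of numbers, 4 for each row, row after row: the shift along the tool's x, y, z in mm, then the turn about the tool's z in units of 5 degrees (1.0 is 5 degrees). In form: [tx, ty, tz, twist, tx, ty, tz, twist, ...]. A call has 1 to 20 rows; each row shifts and turns the commanded pose from where the row before left it, along the tool's axes as they then stand; what a row does not reach is not made up. A row lasts 1/12 s, in which the tool goes at most 41.7 mm and 7.16 degrees, less where a joint would pass 70% of its speed; a pose out of reach is approached as far as the arm can. A call is refused whole if a number of a shift passes 41.7 or a number of a turn 1, either way. A call with a gripper value outside its range is refused whole. OPENING is the closure, from 0 (fully open) to 1 (shut), set as the call begins (- or left out, the last holds). The fingers move at their own pace and stop on an object; FORCE is the grip in N (left out, the last holds). Time passes only in rows, so rows that do not move let the fingers close. It gives the time, the measured TCP pose, the force, the opening and the grip force at its end, in the units of the state.
- ctrl.sense(): the state, without advancing time (a new reading comes with each control period).
- eyes.get_image(name): name is "side" or "top"; returns the picture (480x640x3 uint8, red, green, blue); there is no depth.
- eyes.camera_info(name): a dict with "mtx" (3x3 intrinsics, pixels), "dist" ([k1, k2, p1, p2, k3] as OpenCV has them; the pictures are not rectified), "R" (3x3) and "t" (3): a world point X has camera coordinates R X + t. Camera axes: x right, y down, z forward; pixel columns grow to the right and rows downward; lengths in m; the calibration is good to about 2 mm. A picture is of the moment at which its call begins. camera_info takes no time and is no camera call.
- ctrl.job_done(): hands the job in; it is judged then, once.
The state is a dict: "clock": time; "qpos": joint angles; "joint_vel": joint speeds; "joint_torque": joint torques, N m; "eef_pos": TCP position; "tool_rot": TCP orientation; "ft_force": force on the tool from outside, world axes, zero at the start; "moment": the same for the moment, N m; "gripper_width": opening from 0.0 (shut) to 1.0 (fully open); "grasp_force": force on a finger pad.
Only numpy, scipy, OpenCV 4.12 (cv2) and the standard library are available. Lean on these libraries where they do the work, as an engineer would, in place of code of your own. Each camera call takes 0.05 s, during which the arm holds its last target. There are 200 camera calls.

## Working session

There is one attempt and no reset: what is moved stays moved. The work goes in short steps, Python scripts to look and compute and a shell command to move; the robot and the scene stay as the last step left them, time stands still between calls to the robot, and variables do not carry over. Pictures are saved under pics/ and viewed, at most 10 in all, crops included, and the job is handed in when it is done.

```bash
mkdir -p pics; cat > h.py <<'E'
import numpy as np, cv2
from workcell import ctrl, eyes
def ray(n,uv):
    c=eyes.camera_info(n);K=np.array(c['mtx'],float);R=np.array(c['R']);t=np.array(c['t']).ravel()
    p=cv2.undistortPoints(np.array([[uv]],float),K,np.array(c['dist'],float)).ravel()
    return -R.T@t, R.T@np.array([p[0],p[1],1])
def onz(n,uv,z):
    o,d=ray(n,uv); return o+d*(z-o[2])/d[2]
def tri(a,b):
    (o1,d1),(o2,d2)=ray('top',a),ray('side',b)
    s=np.linalg.lstsq(np.c_[d1,-d2],o2-o1,rcond=None)[0]
    p,q=o1+s[0]*d1,o2+s[1]*d2; return (p+q)/2,np.linalg.norm(p-q)
def proj(n,X):
    c=eyes.camera_info(n);R=np.array(c['R'],float)
    return cv2.projectPoints(np.array(X,float).reshape(-1,1,3),cv2.Rodrigues(R)[0],np.array(c['t'],float),np.array(c['mtx'],float),np.array(c['dist'],float))[0].reshape(-1,2)
def snap(n,f):
    im=eyes.get_image(n)[:,:,::-1].copy(); cv2.imwrite('pics/'+f,im); return im
E
python3 - <<'E'
from h import *
snap('top','t0.png');snap('side','s0.png')
print(ctrl.tip_extent,ctrl.sense())
for n in('top','side'):
    c=eyes.camera_info(n);print(n,-np.array(c['R']).T@np.array(c['t']).ravel(),c['R'])
E
```

```text
0.011 {'clock': 0.1, 'qpos': array([ 1.28329644e+00,  9.17865206e-02,  1.23176124e+00, -1.80345483e-05,
        1.81981580e+00, -5.66960270e-02]), 'joint_vel': array([ 0.00027574, -0.0021876 , -0.00384407, -0.00014734,  0.00285021,
        0.00015428]), 'joint_torque': array([ 2.95760103e-03, -4.47861779e+01, -4.07567918e+01,  6.99882349e-02,
        2.85975152e-02, -1.00524687e-04]), 'eef_pos': array([0.13718952, 0.58384586, 0.23262056]), 'tool_rot': array([[-9.73481786e-01,  2.28764019e-01, -4.85391263e-04],
       [ 2.28764519e-01,  9.73480300e-01, -1.70318276e-03],
       [ 8.28918990e-05, -1.76905769e-03, -9.99998432e-01]]), 'ft_force': array([ 0.13605493,  0.55540196, -0.02862322]), 'moment': array([ 0.01287177, -0.01086668,  0.00252356]), 'grasp_force': 0.0, 'gripper_width': 1.0024335221970735}
top [ 0.40706662 -0.08899695  1.19267542] [[ 0.02796176 -0.99905084  0.0334001 ]
 [-0.98520103 -0.03319595 -0.16815752]
 [ 0.16910666 -0.02820384 -0.98519413]]
side [0.35763429 0.69883506 0.95318006] [[-0.96313781 -0.26894175  0.0059914 ]
 [-0.19574635  0.68538436 -0.70137839]
 [ 0.18452352 -0.67669684 -0.71276396]]
```

View pics/t0.png

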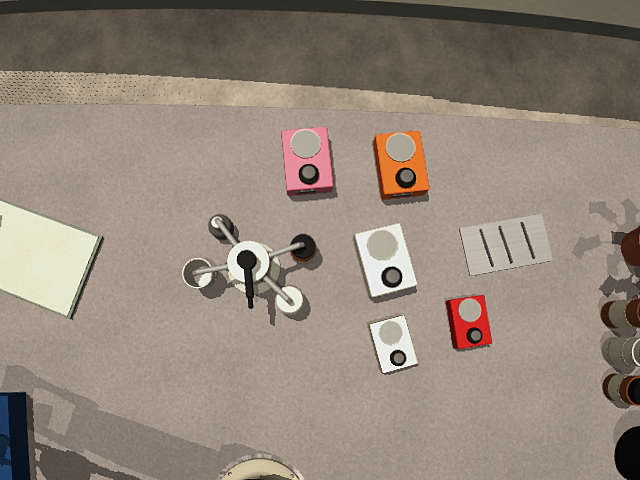

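View pics/s0.png

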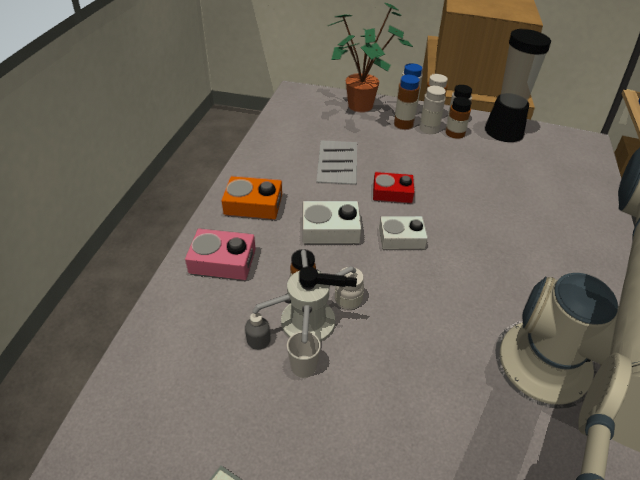

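The hub is at top (247,260) and the lever tip at (250,306). The open beaker is at top (198,272) and side (304,350). The other vessels in the top view are the capped white jar (289,300), the amber jar (302,247) and the grey bottle (222,226).

Pump-like boxes in the top view are white large (385,260), white small (393,343), pink (307,160), orange (401,163) and red (469,321). The large white one fits: it isn't a forbidden colour and it is the larger of the two white boxes. I'll confirm both with an enlarged crop.

```bash
python3 - <<'E'
from h import *
a=cv2.imread('pics/t0.png');b=cv2.imread('pics/s0.png')
A=cv2.resize(a[205:320,170:330],None,fx=5,fy=5,interpolation=cv2.INTER_CUBIC)
cv2.imwrite('pics/ct.png',A)
B=np.vstack([cv2.resize(b[235:385,230:380],(400,400),interpolation=cv2.INTER_CUBIC)])
C=cv2.resize(a[215:380,345:510],(400,400),interpolation=cv2.INTER_CUBIC)
cv2.imwrite('pics/cs.png',np.hstack([B,C]))
E
```

```text
(no output)
```

View pics/ct.png

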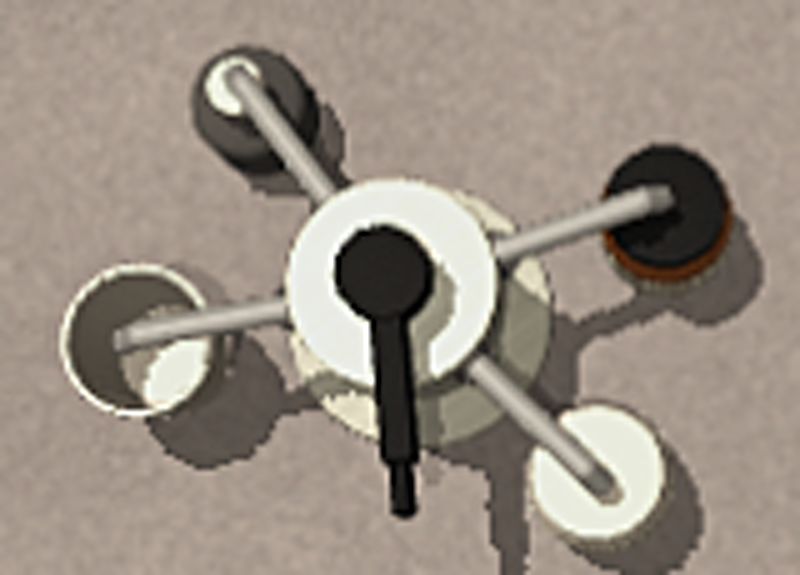

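View pics/cs.png

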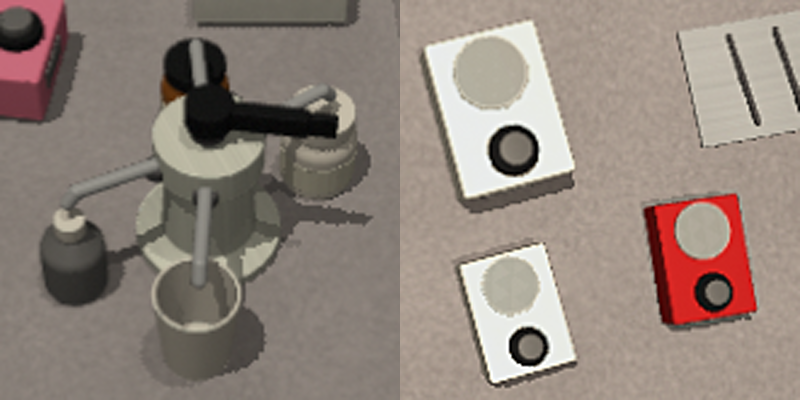

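The crops confirm it. The only open vessel is the beaker, at crop (137,340), under the spout running left; the other three are capped. The white box at upper left is clearly the larger one, with its button at top (392,277).

```bash
python3 - <<'E'
from h import *
f=lambda x,y:((x+.5)/5+170-.5,(y+.5)/5+205-.5)
hub=onz('top',f(383,272),.169);head=onz('top',f(392,285),.132)
print('hub',hub,'head',head)
tip=onz('top',f(404,510),.162);ang=lambda p,h:np.arctan2(*(p-h)[1::-1])
h=(hub+head)/2
print('side hub tri',tri(f(383,272),(230+208*.375,235+110*.375)))
for nm,p,nom in[('sp1',(200,323),-1.1),('sp0',(285,128),-2.2),('sp3',(580,222),2.2),('sp2',(545,430),1.1)]:
    P=onz('top',f(*p),.114);a=ang(P,h);print(nm,P,np.linalg.norm((P-h)[:2]),(a-np.pi-nom+np.pi)%(2*np.pi)-np.pi)
bar=onz('top',f(396,420),.167);print('lever dir',ang(tip,h),ang(bar,h),np.linalg.norm((tip-h)[:2]))
a=cv2.imread('pics/t0.png');
# button: grey disc inside black ring
g=cv2.cvtColor(a,cv2.COLOR_BGR2GRAY);m=np.zeros_like(g);m[262:293,378:407]=(g[262:293,378:407]<60)
k=cv2.findContours(m,cv2.RETR_EXTERNAL,cv2.CHAIN_APPROX_NONE)[0];k=max(k,key=cv2.contourArea);print(cv2.minEnclosingCircle(k))
c=cv2.minEnclosingCircle(k)[0];print('button',onz('top',c,.07))
s=cv2.imread('pics/s0.png');print(tri((392.5,276),(347,211)))
print('beaker',onz('top',f(137,340),.085), 'jar',onz('top',f(597,472),.085))
E
```

```text
hub [0.54032319 0.03383788 0.169     ] head [0.53972627 0.03418055 0.132     ]
side hub tri (array([0.54277271, 0.03537143, 0.15715366]), np.float64(0.0018101989787829415))
sp1 [0.52268995 0.11816149 0.114     ] 0.08591914952668785 -0.26764500219164145
sp0 [0.60912537 0.08647353 0.114     ] 0.08676061152171476 -0.2922009426825478
sp3 [ 0.57210887 -0.04353078  0.114     ] 0.08391568543041435 -0.23687867872006851
sp2 [ 0.48185273 -0.03208943  0.114     ] 0.08805119142464324 -0.2509028237739006
lever dir -3.0098966127455213 -3.004277509196675 0.0967166542647413
((391.6159362792969, 276.6739196777344), 10.333329200744629)
button [ 0.52372283 -0.28197989  0.07      ]
(array([ 0.52686136, -0.28444207,  0.06679735]), np.float64(0.0024388317139708905))
beaker [0.51727402 0.1512518  0.085     ] jar [ 0.46623475 -0.05400507  0.085     ]
```

The manifold yaw is about -0.262. The lever is now at +0.40 and must go to -1.1, a clockwise turn of 85.7°. I'll shut the fingers and travel to the lever's -y side, high up.

```bash
python3 -m handwheel '[-23.4,-24.8,0,0,-23.4,-24.8,0,0,-23.4,-24.8,0,0,-23.4,-24.8,0,0,-23.4,-24.8,0,0,-23.4,-24.8,0,0,-23.4,-24.8,0,0,-23.4,-24.8,0,0,-23.4,-24.8,0,0,-23.4,-24.8,0,0,-23.4,-24.8,0,0,-23.4,-24.8,0,0,-23.4,-24.8,0,0,-23.4,-24.8,0,0,-23.4,-24.8,0,0,-23.4,-24.8,0,0,-23.4,-24.8,0,0,-23.4,-24.8,0,0,-23.4,-24.8,0,0,-23.4,-24.8,0,0]' 1 40
python3 -m handwheel '[0,0,0,-0.84,0,0,0,-0.84,0,0,0,-0.84,0,0,0,-0.83,0,0,0,-0.83,0,0,0,0,0,0,0,0]'
cat > rel.py <<'E'
from h import *
s=ctrl.sense();R=s['tool_rot'];H=np.array([.540,.034,0]);
r=(R.T@(s['eef_pos']-H))*1e3
print('TCP rel hub in tool xy mm',r[:2].round(1),'z',s['eef_pos'][2],'yaw y',np.degrees(np.arctan2(R[1,1],R[0,1])),'xdir',np.arctan2(R[1,0],R[0,0]),s['ft_force'].round(2),s['clock'],s['gripper_width'])
E
python3 rel.py
```

```text
clock: 1.77
eef_pos: [0.4798, -0.0075, 0.2333]
tool_rot: [[-0.973, 0.229, -0.0], [0.229, 0.973, 0.0], [0.0, 0.0, -1.0]]
ft_force: [-0.6, -0.4, -0.2]
gripper_width: 0.003
grasp_force: 0.0
clock: 2.35
eef_pos: [0.4793, -0.0058, 0.2333]
tool_rot: [[-0.991, -0.131, -0.001], [-0.131, 0.991, 0.0], [0.001, 0.0, -1.0]]
ft_force: [-0.5, -0.7, 0.9]
gripper_width: 0.004
grasp_force: 0.0
TCP rel hub in tool xy mm [ 65.6 -31.5] z 0.2332717988562215 yaw y 97.55055086571002 xdir -3.009810593251525 [-0.5  -0.73  0.86] 2.35 0.003725462538409261
```

```bash
python3 -m handwheel '[0,0,20,0,0,0,20,0,0,0,20,0,0,0,15,0,0,0,5,0,0,0,0,0,0,3,0,0,0,3,0,0,0,3,0,0,0,2,0,0,0,0,0,0]'; python3 rel.py
python3 - <<'E'
from h import *
im=snap('top','t1.png');cv2.imwrite('pics/ct1.png',cv2.resize(im[205:320,170:330],None,fx=5,fy=5,interpolation=cv2.INTER_CUBIC))
E
```

```text
clock: 3.27
eef_pos: [0.4782, 0.0056, 0.1544]
tool_rot: [[-0.991, -0.134, 0.001], [-0.134, 0.991, 0.0], [-0.001, -0.0, -1.0]]
ft_force: [-1.1, 0.8, -0.4]
gripper_width: 0.009
grasp_force: 0.0
TCP rel hub in tool xy mm [ 64.9 -19.9] z 0.154422154647647 yaw y 97.70356495822983 xdir -3.0071399458549437 [-1.12  0.79 -0.44] 3.2667 0.009239192614773798
```

View pics/ct1.png

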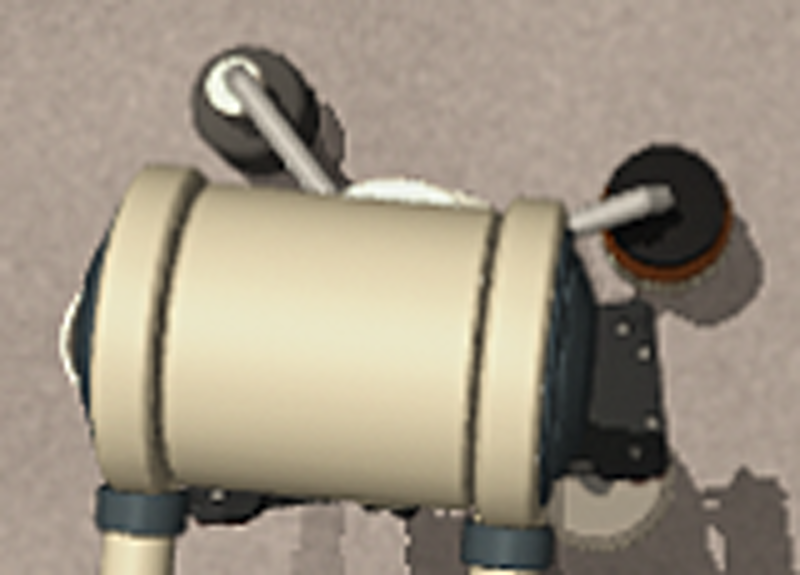

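```bash
python3 -m handwheel '[0.8,2.9,0,0.5,0.8,2.9,0,0.5,0.8,2.9,0,0.5,0.8,2.9,0,0.5,0.8,2.9,0,0.5,0.8,2.9,0,0.5,0.8,2.9,0,0.5,0.8,2.9,0,0.5,0.8,2.9,0,0.5,0.8,2.9,0,0.5,0.8,2.9,0,0.5,0.8,2.9,0,0.5,0,0,0,0]'; python3 rel.py
```

```text
clock: 4.4
eef_pos: [0.4719, 0.0402, 0.1538]
tool_rot: [[-0.924, 0.381, -0.001], [0.381, 0.924, -0.001], [0.0, -0.001, -1.0]]
ft_force: [-0.9, -0.4, 0.1]
gripper_width: 0.005
grasp_force: 0.7
TCP rel hub in tool xy mm [ 65.4 -20.4] z 0.1538109490162717 yaw y 67.58743398924516 xdir 2.750419367800914 [-0.91 -0.36  0.1 ] 4.4 0.004901584308026354
```

```bash
python3 -m handwheel '[0.8,2.9,0,0.5,0.8,2.9,0,0.5,0.8,2.9,0,0.5,0.8,2.9,0,0.5,0.8,2.9,0,0.5,0.8,2.9,0,0.5,0.8,2.9,0,0.5,0.8,2.9,0,0.5,0.8,2.9,0,0.5,0.8,2.9,0,0.5,0.8,2.9,0,0.5,0.8,2.9,0,0.5,0.8,2.9,0,0.5,0.8,2.9,0,0.5,0.8,2.9,0,0.5,0.8,2.9,0,0.5,0.8,2.9,0,0.5,0.8,2.9,0,0.5,0,0,0,0]'; python3 rel.py
python3 - <<'E'
from h import *
T=snap('top','t2.png');S=snap('side','s2.png')
cv2.imwrite('pics/c2.png',np.hstack([cv2.resize(T[205:335,170:300],(400,400),interpolation=3),cv2.resize(S[235:385,230:380],(400,400),interpolation=2)]))
E
```

```text
clock: 5.98
eef_pos: [0.4968, 0.0873, 0.1536]
tool_rot: [[-0.386, 0.923, -0.001], [0.923, 0.386, 0.001], [0.001, -0.001, -1.0]]
ft_force: [-1.2, 0.8, 0.7]
gripper_width: 0.003
grasp_force: 0.6
TCP rel hub in tool xy mm [ 66.  -19.4] z 0.15355316720051285 yaw y 22.69687758968552 xdir 1.9669309377037032 [-1.24  0.78  0.66] 5.9833 0.0028102796722700146
```

View pics/c2.png

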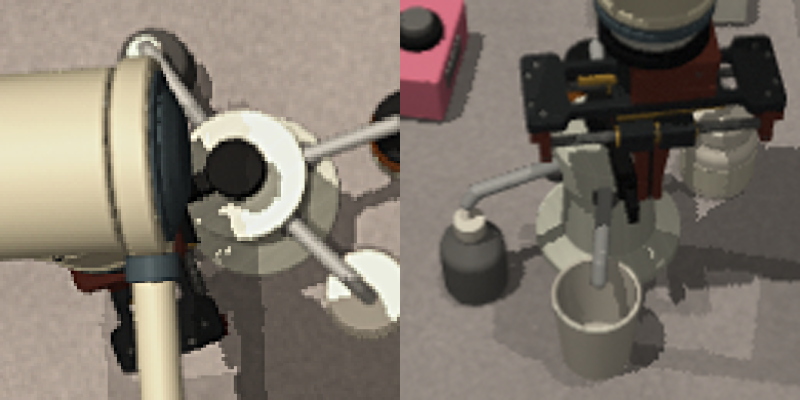

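```bash
python3 -m handwheel '[0.8,2.9,0,0.5,0.8,2.9,0,0.5,0.8,2.9,0,0.5,0,0,0,0]'; python3 rel.py
python3 -m handwheel '[0,-10,0,0,0,-10,0,0,0,0,0,0,0,0,-20,0,0,0,-20,0,0,0,-20,0,0,0,-20,0,0,-30,0,0,0,-40,0,0,0,-40,0,0,0,-40,0,0,0,-30,0,0,0,-20,0,0,0,0,0,0]' ; python3 rel.py
python3 - <<'E'
from h import *
T=snap('top','t3.png');S=snap('side','s3.png')
cv2.imwrite('pics/c3.png',np.hstack([cv2.resize(T[205:325,170:290],(400,400),interpolation=2),cv2.resize(S[250:370,245:365],(400,400),interpolation=2)]))
E
```

```text
clock: 6.42
eef_pos: [0.5043, 0.0922, 0.1535]
tool_rot: [[-0.262, 0.965, -0.0], [0.965, 0.262, 0.0], [0.0, -0.0, -1.0]]
ft_force: [-1.2, 0.4, -0.3]
gripper_width: 0.001
grasp_force: 0.5
TCP rel hub in tool xy mm [ 65.6 -19.2] z 0.1535372045323039 yaw y 15.19457041495775 xdir 1.8359915137556506 [-1.18  0.45 -0.28] 6.4167 0.0014753887653374317
clock: 7.58
eef_pos: [0.2907, 0.0339, 0.2352]
tool_rot: [[-0.262, 0.965, 0.005], [0.965, 0.262, -0.0], [-0.002, 0.005, -1.0]]
ft_force: [0.2, 0.9, 0.0]
gripper_width: 0.006
grasp_force: 0.0
TCP rel hub in tool xy mm [  64.9 -239.6] z 0.2351531812542454 yaw y 15.209735158385195 xdir 1.8362483600541917 [0.2  0.85 0.01] 7.5833 0.005751430288689314
```

View pics/c3.png

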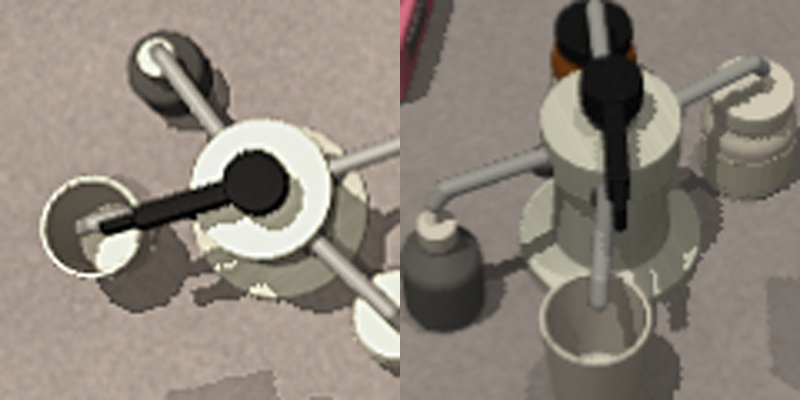

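```bash
cat > lev.py <<'E'
import sys
from h import *
H=np.array([.540,.034])
def lev(f,lo,hi):
    g=cv2.imread('pics/'+f).max(2);out=[]
    for v in range(205,320):
        for u in range(170,300):
            if g[v,u]<38:
                p=onz('top',(u,v),.165)[:2]-H;r=np.hypot(*p);a=np.arctan2(p[1],p[0])%(2*np.pi)
                if .03<r<.11 and lo<a<hi: out.append((r,a,*(p)))
    o=np.array(out);c=o[:,2:].mean(0);_,_,vt=np.linalg.svd(o[:,2:]-c);d=vt[0]*np.sign(vt[0]@c)
    hp=c-d*(c@d)  # foot of line nearest hub
    print(f,len(o),'rmax',o[:,0].max(),'line dir',np.arctan2(d[1],d[0])%(2*np.pi),'centroid dir',np.arctan2(c[1],c[0])%(2*np.pi),'offset mm',hp*1e3)
lev('t0.png',3.0,3.6);lev(sys.argv[1],1.4,2.3)
# spout1 in same image: pipe pixel points at beaker; project target tip & spout
for th in(1.76,1.78,1.80,1.84):
    u=np.array([np.cos(th),np.sin(th)]);print(th,[proj(n,[*(H+.1*u),z]).round(1).tolist() for n in('top','side') for z in(.167,.12)])
E
python3 lev.py t3.png
```

```text
t0.png 194 rmax 0.0980206175161028 line dir 3.2709215589825433 centroid dir 3.2803254753772513 offset mm [ 0.07452024 -0.57299106]
t3.png 135 rmax 0.09874497537581685 line dir 1.886816354280739 centroid dir 1.918466311017459 offset mm [-1.85918833 -0.60791396]
1.76 [[[198.0, 266.8]], [[202.5, 269.3]], [[305.5, 312.0]], [[305.6, 326.3]]]
1.78 [[[198.1, 267.7]], [[202.6, 270.3]], [[306.6, 312.1]], [[306.6, 326.3]]]
1.8 [[[198.3, 268.7]], [[202.8, 271.2]], [[307.6, 312.1]], [[307.6, 326.4]]]
1.84 [[[198.6, 270.6]], [[203.1, 273.0]], [[309.7, 312.2]], [[309.6, 326.4]]]
```

The lever is at about 1.885 and the spout at about 1.78: the tip is around 5 px off the pipe in the side view. It needs about 6° more clockwise, so I'll turn the tool 1.1 units (5.5°), go back in and push.

```bash
python3 -m handwheel '[0,0,0,0.6,0,0,0,0.5,0,0,0,0,2,15,0,0,4,30,0,0,5,40,0,0,5,40,0,0,4,40,0,0,4,25,0,0,0,15,0,0,0,0,0,0,0,0,0,0]'; python3 rel.py
```

```text
clock: 8.68
eef_pos: [0.4907, 0.093, 0.232]
tool_rot: [[-0.17, 0.985, -0.003], [0.985, 0.17, -0.0], [0.0, -0.003, -1.0]]
ft_force: [0.7, 0.6, -0.0]
gripper_width: 0.003
grasp_force: 0.0
TCP rel hub in tool xy mm [ 66.5 -39.4] z 0.23201186815029584 yaw y 9.77648472797905 xdir 1.7414277168159578 [ 0.67  0.61 -0.04] 8.6833 0.0034776173010882656
```

```bash
python3 -m handwheel '[0,0,20,0,0,0,20,0,0,0,20,0,0,0,15,0,0,0,4,0,0,0,0,0,0,4,0,0,0,3,0,0,0,3,0,0,0,2,0,0,0,2,0,0,0,2,0,0,0,2,0,0,0,2,0,0,0,0,0,0,0,0,0,0]'; python3 rel.py
python3 -m handwheel '[0,-10,0,0,0,-10,0,0,0,0,0,0,0,0,-20,0,0,0,-20,0,0,0,-20,0,0,0,-20,0,0,-30,0,0,0,-40,0,0,0,-40,0,0,0,-40,0,0,0,-30,0,0,0,-10,0,0,0,0,0,0]' ; python3 rel.py
python3 - <<'E'
from h import *
T=snap('top','t4.png');S=snap('side','s4.png')
cv2.imwrite('pics/c4.png',np.hstack([cv2.resize(T[205:325,170:290],(400,400),interpolation=2),cv2.resize(S[270:340,270:340],(400,400),interpolation=2)]))
print(proj('side',[.54,.034,.169]))
g=S.max(2).astype(int)
for v in list(range(286,320,2))+[322,325,328,331]: print(v,g[v,298:320])
E
python3 lev.py t4.png
```

```text
clock: 10.02
eef_pos: [0.51, 0.096, 0.1544]
tool_rot: [[-0.168, 0.986, 0.0], [0.986, 0.168, -0.0], [-0.0, 0.0, -1.0]]
ft_force: [-1.3, 0.6, -0.1]
gripper_width: 0.003
grasp_force: 0.4
TCP rel hub in tool xy mm [ 66.1 -19.1] z 0.15443588141185444 yaw y 9.676960137307743 xdir 1.7396911145144933 [-1.27  0.62 -0.1 ] 10.0167 0.0030742578705056024
clock: 11.18
eef_pos: [0.3021, 0.0604, 0.2358]
tool_rot: [[-0.168, 0.986, 0.005], [0.986, 0.168, 0.0], [-0.001, 0.004, -1.0]]
ft_force: [0.8, 0.1, 0.2]
gripper_width: 0.005
grasp_force: 0.0
TCP rel hub in tool xy mm [  65.7 -229. ] z 0.23581295000993413 yaw y 9.64849328994879 xdir 1.7391909395302179 [0.78 0.1  0.2 ] 11.1833 0.004973602144332223
[[309.92744431 272.35379872]]
286 [167 168 168 105  43  20  20  21  22  21  20  19  19   9  11  15  60  82
 105 117 117 118]
288 [173 167 167 168 160  93  36  22  23  22  22  20  18  21  50  76  85  88
 110 114 116 187]
290 [197 192 172 167 168 143  64  22  23  23  21  21  16  78 106 109 115 129
 187 196 192 198]
292 [202 197 197 196 177 138  61  23  21  21  21  23  14 109 117 115 115 185
 193 194 197 193]
[... 1441 characters left out ...]
 89  84  87  88
  87  87  88 107]
331 [188 188 181 174 141 144 152 149 136 109 119 126 131 150 175 184 145 128
 124 120 119 120]
t0.png 194 rmax 0.0980206175161028 line dir 3.2709215589825433 centroid dir 3.2803254753772513 offset mm [ 0.07452024 -0.57299106]
t4.png 146 rmax 0.0989956876246785 line dir 1.7683870216005708 centroid dir 1.819433618226447 offset mm [-3.16431465 -0.63350512]
1.76 [[[198.0, 266.8]], [[202.5, 269.3]], [[305.5, 312.0]], [[305.6, 326.3]]]
1.78 [[[198.1, 267.7]], [[202.6, 270.3]], [[306.6, 312.1]], [[306.6, 326.3]]]
1.8 [[[198.3, 268.7]], [[202.8, 271.2]], [[307.6, 312.1]], [[307.6, 326.4]]]
1.84 [[[198.6, 270.6]], [[203.1, 273.0]], [[309.7, 312.2]], [[309.6, 326.4]]]
```

View pics/c4.png

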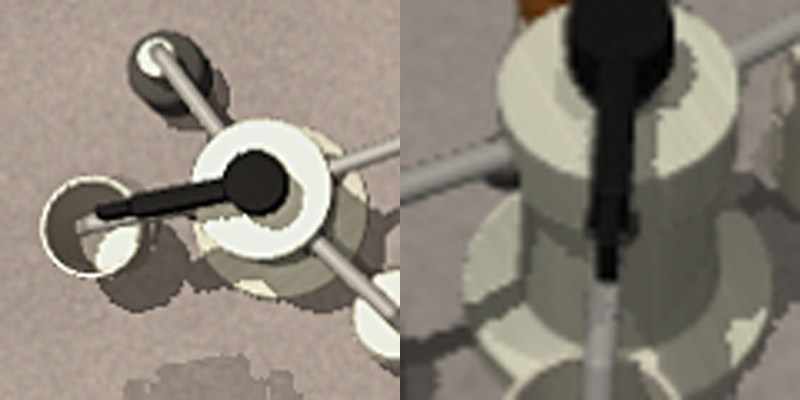

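The tip is over the beaker's spout. In the side view the tip is at column ≈305.8 and the pipe at ≈305.1; in the top view the lever is at 1.77 and the target is 1.775. That is within about 1°. Next I'll locate the button precisely.

```bash
python3 - <<'E'
from h import *
def grey(f,x0,y0,x1,y1,tag):
    g=cv2.imread('pics/'+f).max(2)[y0:y1,x0:x1]
    print(tag); print(g)
    m=(g<60).astype('uint8');cs=max(cv2.findContours(m,cv2.RETR_EXTERNAL,cv2.CHAIN_APPROX_NONE)[0],key=cv2.contourArea)
    f_=np.zeros_like(m);cv2.drawContours(f_,[cs],-1,1,-1);f_[m>0]=0
    n,l,st,c=cv2.connectedComponentsWithStats(f_,connectivity=4);k=1+st[1:,4].argmax();print(st[k],c[k]+[x0,y0]);return c[k]+[x0,y0]
a=grey('t4.png',380,264,404,290,'top');b=grey('s4.png',334,202,362,224,'side')
print(tri(a,b)); print(onz('top',a,.072),onz('side',b,.072),onz('top',a,.078))
s=ctrl.sense();print(s['eef_pos'],s['qpos'])
E
```

```text
top
[[238 237 237 237 238 238 238 239 239 240 240 241 241 241 240 239 238 238
  238 237 238 238 238 238]
 [237 237 238 238 238 239 241 244 248 252 254 255 243 247 253 247 242 240
  238 237 237 238 237 238]
 [237 238 238 238 240 245 253 239 208 198 186 188 154 159 186 219 250 249
  242 239 238 238 237 237]
 [238 237 238 241 247 235 196 135  69  42   0   0   0   0   8  93 170 222
  248 245 240 238 237 238]
 [237 238 241 249 241 152  30   0  10  14  15  13  13  11   8   4  15  94
  181 247 247 240 238 237]
 [238 241 248 244 157  42  11  21  20  17  52  81  85  86  61  23   7   0
   40 173 248 246 239 237]
 [239 247 242 153  42  13  21  20  53  89 115 126 126 127 114  99  68  23
    4  46 165 243 242 238]
 [243 244 172  34  14  24  21  52 107 133 135 130 129 128 127 127 117  74
   22   0  53 239 249 239]
 [244 221  99   1  24  26  31  95 136 136 131 129 127 125 123 124 125 115
   72  22  15 168 245 242]
 [249 208  49  17  27  27  73 128 141 133 130 129 127 125 125 123 122 125
  111  52   0  58 236 246]
 [242 165  11  24  26  29 102 143 141 133 132 128 128 126 125 123 121 124
  124  63   
[... 3621 characters left out ...]
 56  32  12  27  27  45  46
  110 184 198 216 218 218 219 197 104  82]
 [218 219 218 219 218 218 218 217 217 203 197 192 191 190 190 191 192 192
  199 216 219 218 218 218 217 160  96  82]
 [219 218 219 218 218 219 218 218 217 217 218 218 218 218 219 219 218 219
  218 218 219 219 218 218 216 193 104  83]
 [218 219 218 219 218 218 218 218 218 218 217 218 218 218 218 218 218 218
  218 218 218 218 219 218 218 210 132  89]
 [218 218 218 219 218 218 218 218 218 217 216 218 218 219 218 219 218 218
  218 218 218 218 218 218 218 215 144  93]]Traceback (most recent call last):
  File "<stdin>", line 8, in <module>
  File "<stdin>", line 7, in grey
ValueError: attempt to get argmax of an empty sequence
```

```bash
python3 - <<'E'
from h import *
a,b=(392.4,275.7),(347.2,207.6);P,e=tri(a,b);print(P,e,onz('top',a,.075),onz('side',b,.075))
s=ctrl.sense();P=(onz('top',a,.075)+onz('side',b,.075))/2
d=s['tool_rot'].T@(P-s['eef_pos']);print('shift mm',d*1e3)
E
```

```text
[ 0.52627957 -0.28172266  0.0810161 ] 0.0029396169070420937 [ 0.52544533 -0.28288027  0.075     ] [ 0.52893618 -0.28849677  0.075     ]
shift mm [-378.88409142  162.05060408  160.53590066]
```

```bash
python3 -m handwheel '[0,20,0,0,0,35,0,0,-10,35,0,0,-25,30,0,0,-35,25,0,0,-40,17,0,0,-40,0,0,0,-40,0,0,0,-40,0,0,0,-40,0,0,0,-40,0,0,0,-40,0,0,0,-25,0,0,0,0,0,0,0,0,0,0,0]'; python3 - <<'E'
from h import *
s=ctrl.sense();print('shift',s['tool_rot'].T@(np.array([.525,-.282,.08])-s['eef_pos'])*1e3,s['qpos'].round(2))
E
```

```text
clock: 12.53
eef_pos: [0.5242, -0.2808, 0.232]
tool_rot: [[-0.166, 0.986, -0.003], [0.986, 0.166, 0.002], [0.003, -0.003, -1.0]]
ft_force: [-0.3, 0.5, -0.1]
gripper_width: 0.006
grasp_force: 0.0
shift [ -1.73704038   1.00929715 151.99288116] [-0.55  0.08  1.25  0.    1.82 -0.72]
```

```bash
python3 -m handwheel '[-1.5,1,25,0,0,0,35,0,0,0,35,0,0,0,25,0,0,0,9,0,0,0,0,0,0,0,0,0]'; python3 - <<'E'
from h import *
S=snap('side','s5.png');T=snap('top','t5.png')
cv2.imwrite('pics/c5.png',np.hstack([cv2.resize(S[150:260,290:400],(400,400),interpolation=2),cv2.resize(T[220:340,340:460],(400,400),interpolation=2)]))
E
```

```text
clock: 13.12
eef_pos: [0.5255, -0.2799, 0.1065]
tool_rot: [[-0.169, 0.986, 0.001], [0.986, 0.169, -0.0], [-0.0, 0.001, -1.0]]
ft_force: [0.8, -0.1, -0.3]
gripper_width: 0.004
grasp_force: 0.0
```

View pics/c5.png

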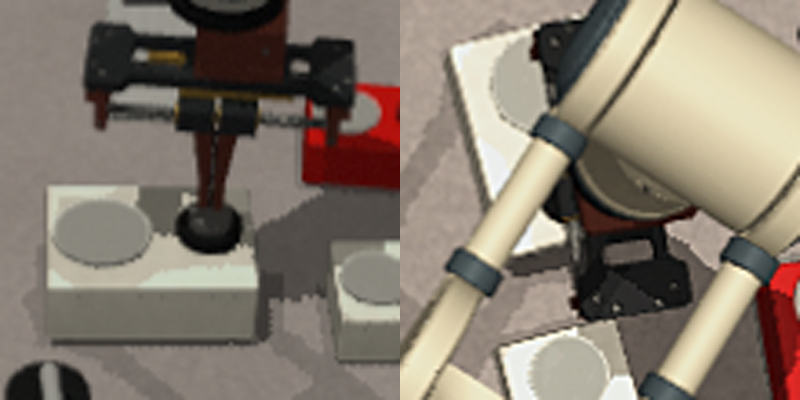

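The fingertips are centred over the big white pump's button, at about (212,225) in the crop. I'll press down gradually.

```bash
for i in 1; do python3 -m handwheel '[-2,0,5,0,0,0,4,0,0,0,3,0,0,0,0,0]' | grep -E 'pos|force'; done; python3 -m handwheel '[0,0,2,0,0,0,0,0]'| grep -E 'pos|ft'; python3 -m handwheel '[0,0,2,0,0,0,0,0]'| grep -E 'pos|ft'; python3 -m handwheel '[0,0,2,0,0,0,0,0]'| grep -E 'pos|ft'
```

```text
eef_pos: [0.5253, -0.2828, 0.0934]
ft_force: [1.0, -0.7, 1.7]
grasp_force: 0.9
eef_pos: [0.5253, -0.2828, 0.0919]
ft_force: [1.1, 0.3, 2.2]
eef_pos: [0.5253, -0.2828, 0.0899]
ft_force: [-0.9, 0.4, 3.4]
eef_pos: [0.5253, -0.2828, 0.0884]
ft_force: [-1.0, 1.0, 5.2]
```

```bash
python3 -m handwheel '[0,0,2,0,0,0,0,0,0,0,0,0]'| grep -E 'pos|ft'; python3 -m handwheel '[0,0,1.5,0,0,0,0,0,0,0,0,0]'| grep -E 'pos|ft'
```

```text
eef_pos: [0.5253, -0.2828, 0.0882]
ft_force: [-4.3, 1.1, 13.2]
eef_pos: [0.5254, -0.2829, 0.0881]
ft_force: [-6.9, 2.5, 18.1]
```

It bottomed out on a hard stop after about 6 mm of spring travel. Now I'll release and retreat upwards.

```bash
python3 -m handwheel '[0,0,-4,0,0,0,-8,0,0,0,-15,0,0,0,-30,0,0,0,-40,0,0,0,-40,0,30,-30,0,0,30,-30,0,0,30,-30,0,0,30,-30,0,0,0,0,0,0,0,0,0,0]'; python3 - <<'E'
from h import *
S=snap('side','s6.png');T=snap('top','t6.png')
cv2.imwrite('pics/c6.png',np.hstack([cv2.resize(S[170:390,220:440],(400,400),interpolation=3),cv2.resize(T[190:350,170:430],(400,246),interpolation=3) if 0 else cv2.copyMakeBorder(cv2.resize(T[190:350,170:430],(400,246),interpolation=3),0,154,0,0,0)]))
E
python3 lev.py t6.png|sed -n 2p
```

```text
clock: 15.55
eef_pos: [0.3881, -0.1852, 0.2215]
tool_rot: [[-0.169, 0.986, 0.002], [0.986, 0.169, -0.001], [-0.001, 0.002, -1.0]]
ft_force: [0.4, -0.5, 0.5]
gripper_width: 0.006
grasp_force: 0.0
t6.png 147 rmax 0.0989956876246785 line dir 1.7648750138154057 centroid dir 1.8183512135634818 offset mm [-3.33747197 -0.65598922]
```

View pics/c6.png

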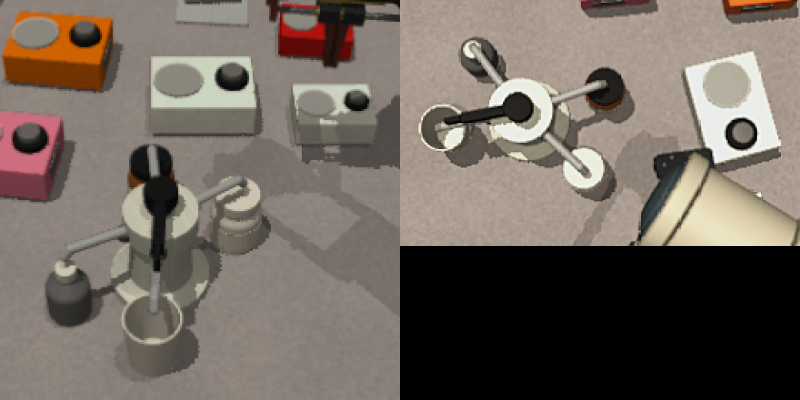

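The lever is on the open beaker's spout, the vessels haven't moved, the button is back up, and the arm is clear at z 0.22.

```bash
python3 -c "
from workcell import ctrl
print(ctrl.job_done())"
```

```text
the job is handed in; nothing more can be done
None
```

The job is handed in: I pushed the lever to the open beaker's spout (spout 1, within about 1° by the camera images), then pressed the large white pump's start button fully down and let it go; the last pictures showed the vessels unmoved and the arm clear.

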